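# Wedge the stop fence into the card fixture

### The job

Pick up the dovetailed stop fence, set it narrow end first on the open apron of the card fixture and slide it along the tapered dovetail way until it wedges tight. Press it home firmly but gently, with about 15 newtons and never more than 25, then let go so that it stays jammed in the way. Leave everything else where it is.

Things in the scene. Friction and masses are not known exactly. Their poses are not given: they have to be found in the camera images.
- way: Card fixture fixed to the table: flat plate 235 mm long, 112 wide, 10 thick with two rails 18 mm tall that form a dovetail way, open at the mouth end. Origin on the plate's underside at the mouth; x points along the way from the mouth inwards, z up. Plate at x -80 to 0 mm is a bare apron; the rails run from x 0 to 150 mm. The +y rail is straight, its flank at y +25 mm on the floor.
- way_mouth (a point): Middle of the way's mouth on its floor, 10 mm above the table; axes as the fixture. Both flanks lean inwards 30 degrees from upright (way wider at the floor than on top). The way is 50.4 to 54.8 mm wide on the floor here and narrows by 1 mm in every 12 mm of x: the -y side is a slanting gib strip backed by stiff springs (about 90 N per mm). Metal on metal friction about 0.3.
- way_end (a point): Far end of the way, on its floor, 150 mm past the mouth. The gib was set in or out up to 2.2 mm, unmeasured, so where the stop wedges differs: its middle 36 to 98 mm past the mouth, y within 1 mm of 0 in the fixture's frame. Only the resistance tells: it rises to 15 N over 2 to 6 mm, then the stop stays when let go. Held tight and askew it binds early: let it align itself.
- stop_mid (a point): Loose stop fence, 0.2 kg, 64 mm tall: dovetail slide 64 mm long, 16 high, with an upright board across its middle, 12 mm thick (along x), 76 wide (along y), 40 high. Point: centre of the board, 44 mm above the slide's underside, midway along it. x points along the slide to its narrow end, z up. Pinch the board across its 12 mm from above; 6 mm of air between its lower edge and the rails.
- stop_nose (a point): Middle of the narrow front end of the stop's slide, on the underside, 32 mm ahead of and 44 mm below the board's centre. The underside is 44.7 mm wide here and 50 mm at the back. The +y flank is straight, its bottom edge at y +25 mm; the -y flank slants 1 in 12 like the gib; both lean in 30 degrees as the way does. On the floor of the way the board's centre is 54 mm above the table.
- card_pack: Bystander: banded pack of white cards 56x86x33 mm lying on the table right of the fixture; origin at the centre of its underside.
- wedge: Bystander: small beech wedge 30x90x22 mm lying on the table; origin at the centre of its underside.
- jog_block: Bystander: knocking block of wood with a black rubber face, 51x110x50 mm; origin at the centre of its underside.
- weight: Bystander: small brass check weight 29 mm across and 46 mm tall; origin at the centre of its underside.
- tape_roll: Bystander: roll of brown tape lying flat, 104 mm across and 48 mm tall; origin at the centre of its underside.

How it is judged:
By the outcome, as a careful person would: the job done as asked, in the order asked, and still so for the second after the job is handed in, with the robot touching nothing.
It also fails if it takes over 61 s, if anything falls off the work surface, if the arm or the gripper's body presses on something with over 40 N, if the wrist force passes 120 N, or if a joint passes its speed limit or range.

### The arm

A 6-joint arm with a two-finger parallel gripper is mounted at the origin on the work surface; the furniture and walls round the work are solid. World frame = base frame: x ahead of the robot, y to its left, z up, the work surface at z = 0. Lengths are in m, angles in degrees, forces in N, time in s.
With the tool pointing down it reaches from about 0.35 to 0.875 m from the base axis. Payload 4.2 kg.
Tool frame: the origin (TCP) lies midway between the tips of the shut fingers; the grasp point (between the pads) lies 19 mm behind it; z points along the fingers, x is the direction in which the jaws open and shut, and the axes are right-handed (so a half turn about z gives the same grasp; the last joint's range is limited). The gripper opens to 87 mm and grips with 3 to 60 N. Pads are 19 mm wide; open, the fingers measure 117 mm over their backs; the gripper's body (75 mm by 190 mm) begins 51 mm behind the grasp point.
Start: joints at [81.681, 22.042, 0.453, 0, -68.411, -14.817], TCP at [0.246, 0.575, 0.223] pointing down, gripper open.
Joint ranges: [-179.83, 179.83], [-69.29, 118.12], [-61.27, 80.66], [-181.25, 117.63], [-171.15, -9.14], [-177.46, 177.46]. Speed limits (degrees/s): [159.86, 159.86, 180, 180, 180, 180].

### API

Orientations are given as a 3x3 rotation matrix whose columns are the frame's x, y, z axes.
In Python, from station import sense, capture, finish_job, find_in gives the robot as it stands.
- The arm moves only by the shell command python3 -m creep 'ROWS'. ROWS is JSON, a list of rows, each a list of 7 numbers: the shift along the tool's x, y, z in mm, then the turn, a rotation vector about the tool's x, y, z in degrees, then the opening, from 0 (shut) to 1 (fully open). A call has exactly 10 rows; each row shifts and turns the commanded pose from where the row before left it, along the tool's axes as they then stand; what a row does not reach is not made up. A row lasts 1/8 s, in which the tool goes at most 62.5 mm and 10.7 degrees, less where a joint would pass 70% of its speed; a pose out of reach is approached as far as the arm can. A call with a gripper value outside its range is refused whole. The fingers move at their own pace and stop on an object; the grip force is fixed at half the most. Time passes only in rows, so rows that do not move let the fingers close, or fill a call up. It gives the time, the measured TCP pose, the force and the opening at its end, in the units of the state.
- sense(): the state, without advancing time (a new reading comes with each control period).
- capture(name): name is "scene" or "top"; returns a dict with "color" (384x512x3 uint8, blue, green, red), "vertical_fov" (degrees; the focal length in pixels is half the picture's height over the tangent of half this angle, whatever the lens; pixels are square), "cx", "cy" (the principal point, pixels), "k1" (the pictures are not rectified: a ray, as slopes to the right and down, at radius r is drawn at 1 + k1 r^2 times it, then the intrinsics apply), "R" (3x3) and "t" (3): a world point X has camera coordinates R X + t. Camera axes: x right, y down, z forward; pixel columns grow to the right and rows downward; lengths in m; the calibration is good to about 2 mm. A picture is of the moment at which its call begins. There is no depth.
- finish_job(): hands the job in, once; it reports no verdict.
Trained networks look in the newest picture that a camera, given by its name, has taken for a name from the list of things; names that differ only in an ending like _2 or _b are one class to them, and where a whole thing is asked for, a point or a joint stands for the part that bears it (a point fixed in the world has none). Each returns a list of dicts, best first, with "p" (0 to 1); they miss things now and then, are a little off and sometimes report something else, mostly with a low value. They report only what shows in the picture. A call takes as long as a camera call.
- find_in(camera, name): "xy" ([column, row] in pixels, amid what is visible of it).
The state is a dict: "time_s": time; "joints": joint angles; "joint_velocities": joint speeds; "effort": joint torques, N m; "tcp_pos": TCP position; "ee_rot": TCP orientation; "wrist_force": force on the tool from outside, world axes, zero at the start; "moment": the same for the moment, N m; "gripper_width": opening from 0.0 (shut) to 1.0 (fully open).
Only numpy, scipy, OpenCV 4.12 (cv2) and the standard library are available. Lean on these libraries where they do the work, as an engineer would, in place of code of your own. Each camera call takes 0.05 s, during which the arm holds its last target. There are 200 camera calls.

## Working session

There is one attempt and no reset: what is moved stays moved. The work goes in short steps, Python scripts to look and compute and a shell command to move; the robot and the scene stay as the last step left them, time stands still between calls to the robot, and variables do not carry over. Pictures are saved under pics/ and viewed, about 8 in all and at most 12, crops included, and the job is handed in when it is done.

```bash
mkdir -p pics; ls; cat > h.py <<'E'
import numpy as np, cv2
from station import sense, capture, finish_job, find_in
def K(c):
    f=c["color"].shape[0]/2/np.tan(np.radians(c["vertical_fov"]/2)); return f
def proj(c,X):
    X=np.atleast_2d(X); p=X@np.array(c["R"]).T+np.array(c["t"]); s=p[:,:2]/p[:,2:]
    r2=(s**2).sum(1,keepdims=True); s=s*(1+c["k1"]*r2); return s*K(c)+[c["cx"],c["cy"]]
def ray(c,uv):
    d=(np.array(uv,float)-[c["cx"],c["cy"]])/K(c); s=d.copy()
    for _ in range(20): s=d/(1+c["k1"]*(s@s))
    R=np.array(c["R"]); o=-R.T@np.array(c["t"]); v=R.T@np.array([*s,1]); return o,v/np.linalg.norm(v)
def atz(c,uv,z):
    o,v=ray(c,uv); return o+v*(z-o[2])/v[2]
def tri(c1,u1,c2,u2):
    o1,v1=ray(c1,u1);o2,v2=ray(c2,u2)
    A=np.array([v1,-v2]).T; s=np.linalg.lstsq(A,o2-o1,rcond=None)[0]
    a,b=o1+v1*s[0],o2+v2*s[1]; return (a+b)/2,np.linalg.norm(a-b)
E
python3 - <<'E'
from h import *
import pickle
np.set_printoptions(precision=4,suppress=True)
s=sense(); print(s["time_s"],s["tcp_pos"],s["ee_rot"],s["wrist_force"],s["gripper_width"])
C={}
for n in("scene","top"):
    c=capture(n);C[n]=c; cv2.imwrite(f"pics/{n}0.png",c["color"])
    o,v=ray(c,[256,192]); print(n,o,v,c["vertical_fov"],c["k1"])
    for t in("way","way_mouth","way_end","stop_mid","stop_nose","card_pack","wedge","jog_block","weight","tape_roll"):
        print(t,[(np.round(d["xy"],1).tolist(),round(d["p"],2)) for d in find_in(n,t)[:2]])
pickle.dump(C,open("c0.pkl","wb"))
E
```

```text
pics
0.0 [0.2453 0.5742 0.2215] [[-0.3931 -0.9195 -0.0008]
 [-0.9195  0.3931 -0.002 ]
 [ 0.0021 -0.0001 -1.    ]] [ 0.3022 -0.2512  0.0212] 0.9972994625258618
scene [-0.3302 -0.9875  0.6227] [ 0.6024  0.68   -0.4181] 49.18873404695119 -0.07800299906402534
way [([259.6, 201.0], 0.71)]
way_mouth [([258.1, 200.3], 0.92)]
way_end [([256.2, 199.5], 0.61)]
stop_mid [([195.0, 168.0], 0.59)]
stop_nose [([198.0, 167.6], 0.79)]
card_pack [([295.3, 233.4], 0.97)]
wedge [([242.1, 171.9], 0.64), ([257.8, 198.8], 0.32)]
jog_block [([277.0, 252.4], 0.66)]
weight [([207.3, 191.2], 0.4)]
tape_roll [([361.7, 244.9], 0.84)]
top [ 0.4144 -0.0849  1.0839] [ 0.0989  0.0124 -0.995 ] 54.10953791605752 0.03755133277824591
way [([245.4, 195.1], 0.6)]
way_mouth [([246.0, 195.7], 0.85)]
way_end [([247.9, 193.8], 0.96)]
stop_mid [([136.6, 207.9], 0.95)]
stop_nose [([138.7, 210.0], 0.7)]
card_pack [([326.1, 217.0], 0.83)]
wedge [([172.3, 157.6], 0.63)]
jog_block [([354.2, 262.3], 0.78)]
weight [([194.7, 229.6], 0.53)]
tape_roll [([401.7, 194.6], 0.83)]
```

```bash
python3 - <<'E'
import cv2
a=cv2.imread("pics/top0.png")[110:310,90:350]; cv2.imwrite("pics/t1.png",cv2.resize(a,None,fx=3,fy=3,interpolation=cv2.INTER_CUBIC))
a=cv2.imread("pics/scene0.png")[130:260,160:330]; cv2.imwrite("pics/s1.png",cv2.resize(a,None,fx=4.5,fy=4.5,interpolation=cv2.INTER_CUBIC))
E
```

```text
(no output)
```

View pics/t1.png

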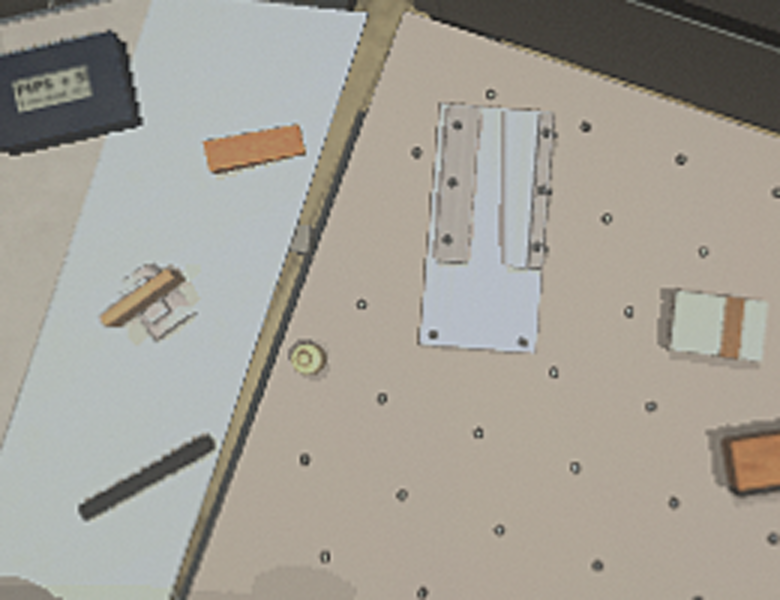

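View pics/s1.png

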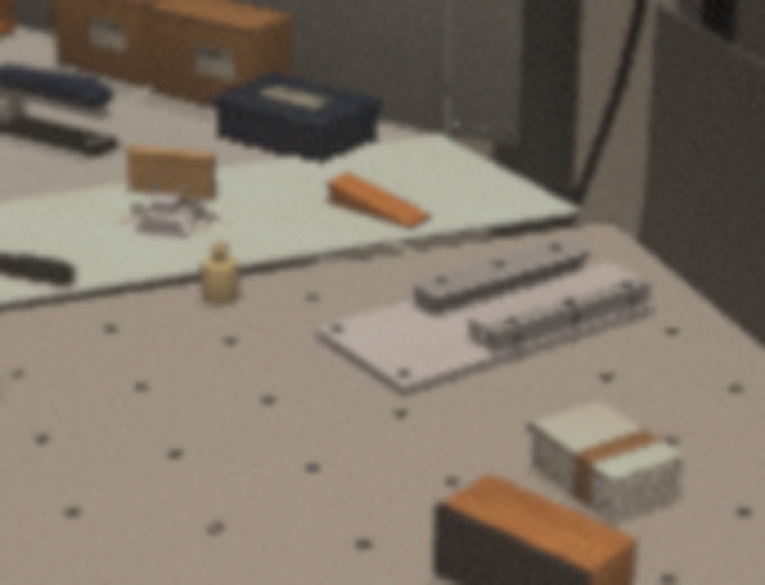

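Top crop: the fixture has its apron at the bottom (plate corners near crop (420,344), (535,352), (440,103), (553,112)). The stop is at crop (145,300) with its board running from (103,318) to (182,275). I'll zoom in to see which end is narrow.

```bash
python3 - <<'E'
from h import *
import pickle
a=np.mean([capture("top")["color"].astype(float) for _ in range(6)],0)
b=np.mean([capture("scene")["color"].astype(float) for _ in range(6)],0)
np.savez("avg.npz",top=a,scene=b)
z=lambda a,s:np.clip(cv2.resize(a,None,fx=s,fy=s,interpolation=cv2.INTER_CUBIC),0,255)
def st(x): return np.clip((x-60)*1.5,0,255)
t=z(a[188:236,112:166],7.4); s=z(b[155:190,180:216],11)
h=385; o=np.hstack([cv2.resize(t,(400,356)),cv2.resize(s,(396,356))]); cv2.imwrite("pics/z2.png",st(o))
E
```

```text
[ WARN:0@29.619] global loadsave.cpp:1063 imwrite_ Unsupported depth image for selected encoder is fallbacked to CV_8U.
```

View pics/z2.png

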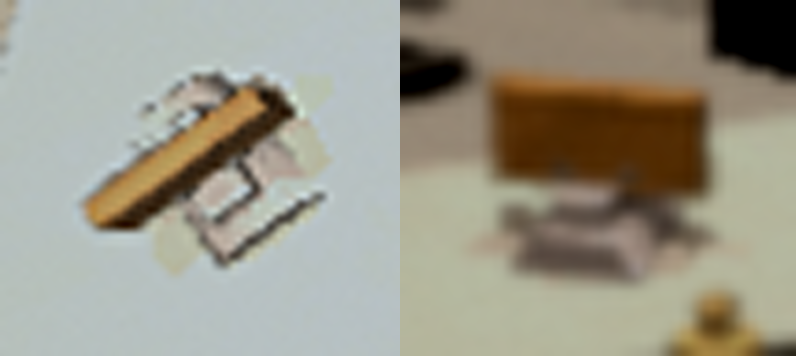

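```bash
cat > fit.py <<'E'
from h import *
import pickle
from scipy.optimize import least_squares
C=pickle.load(open("c0.pkl","rb")); np.set_printoptions(precision=4,suppress=True)
def W(p,P,z=0):  # p=x,y,yaw(rad)
    P=np.atleast_2d(P)*1e-3; c,s=np.cos(p[2]),np.sin(p[2])
    return np.c_[p[0]+c*P[:,0]-s*P[:,1],p[1]+s*P[:,0]+c*P[:,1],P[:,2]+z]
if __name__=="__main__":
    t=lambda u,v:(90+u/3,110+v/3); s=lambda u,v:(160+u/4.5,130+v/4.5)
    P=np.array([[-80,56,10],[-80,-56,10],[155,56,10],[155,-56,10]])
    T=np.array([t(420,344),t(535,352),t(440,103),t(553,112)])
    P2=np.array([[-80,56,10],[-80,-56,10]]); S=np.array([s(320,330),s(404,390)])
    f=lambda p:np.r_[(proj(C["top"],W(p,P))-T).ravel(),(proj(C["scene"],W(p,P2))-S).ravel()]
    r=least_squares(f,[.45,0,0]);print("fixture",r.x,np.degrees(r.x[2]),r.fun.round(1)); fx=r.x
    print("plate z check",tri(C["top"],T[0],C["scene"],S[0]),tri(C["top"],T[1],C["scene"],S[1]))
    t=lambda u,v:(112+u/7.407,188+v/7.417); s=lambda u,v:(180+(u-400)/11,155+v/10.17)
    print("board tops",tri(C["top"],t(268,100),C["scene"],s(708,92)),tri(C["top"],t(85,208),C["scene"],s(492,76)))
    B=np.array([[6,38,64],[6,-38,64],[-6,38,64],[-6,-38,64]])
    # frame with x toward the lower right in top view (visible end)
    T=np.array([t(245,86),t(270,98),t(84,207),t(104,228)])
    best=None
    for y0 in np.radians([-150,-120,-60,-30,30,60,120,150]):
        for order in ([2,0,3,1],[1,3,0,2]):
            f=lambda p:(proj(C["top"],W(p,B[order]))-T).ravel()
            r=least_squares(f,[.45,.15,y0])
            if best is None or r.cost<best.cost-1e-6: best=r
    print("stop",best.x,np.degrees(best.x[2]),best.cost,best.fun.round(1)); p=best.x
    A=np.load("avg.npz"); z=8
    def slide(h):
        y=lambda x:-25+(x+32)/12*1.0
        q=16*np.tan(np.pi/6)
        return [np.array([[-32,25,0],[32,25,0],[32,y(32),0],[-32,y(-32),0]]),np.array([[-32,25-q,16],[32,25-q,16],[32,y(32)+q,16],[-32,y(-32)+q,16]]),
          np.array([[6,38,64],[6,-38,64],[-6,-38,64],[-6,38,64]]),np.array([[6,38,24],[6,-38,24],[-6,-38,24],[-6,38,24]])]
    rows=[]
    for cam,(x0,y0,w,h) in {"top":(112,185,50,46),"scene":(176,150,46,42)}.items():
        ims=[]
        for flip in(0,np.pi):
            im=cv2.resize(np.clip(A[cam][y0:y0+h,x0:x0+w],0,255).astype(np.uint8),(400,300),interpolation=cv2.INTER_CUBIC)
            for q in slide(0):
                u=proj(C[cam],W([p[0],p[1],p[2]+flip],q)); u=(u-[x0,y0]+.5)*[400/w,300/h]
                cv2.polylines(im,[np.round(u).astype(int)],True,(0,0,255) if flip==0 else (255,0,0),1)
            ims.append(im)
        rows.append(np.hstack(ims))
    cv2.imwrite("pics/ov.png",np.vstack(rows))
E
python3 fit.py
```

```text
fixture [ 0.5037 -0.0597 -0.0798] -4.573538013657675 [ 0.4  0.   1.3  0.1 -0.2 -0.6  0.7 -1.1 -2.  -0.6 -0.9 -1. ]
plate z check (array([0.4314, 0.0014, 0.0074]), np.float64(0.0074479400119769525)) (array([ 0.4216, -0.1072,  0.0049]), np.float64(0.0048173451204388505))
board tops (array([0.4954, 0.2183, 0.0672]), np.float64(0.006233504187389376)) (array([0.4556, 0.2865, 0.0632]), np.float64(0.002864904282683932))
stop [ 0.4736  0.2544 -2.4788] -142.02561910710963 1.3173002856173874 [ 0.6 -1.2 -0.1  0.6 -0.2 -0.  -0.2  0.6]
```

View pics/ov.png

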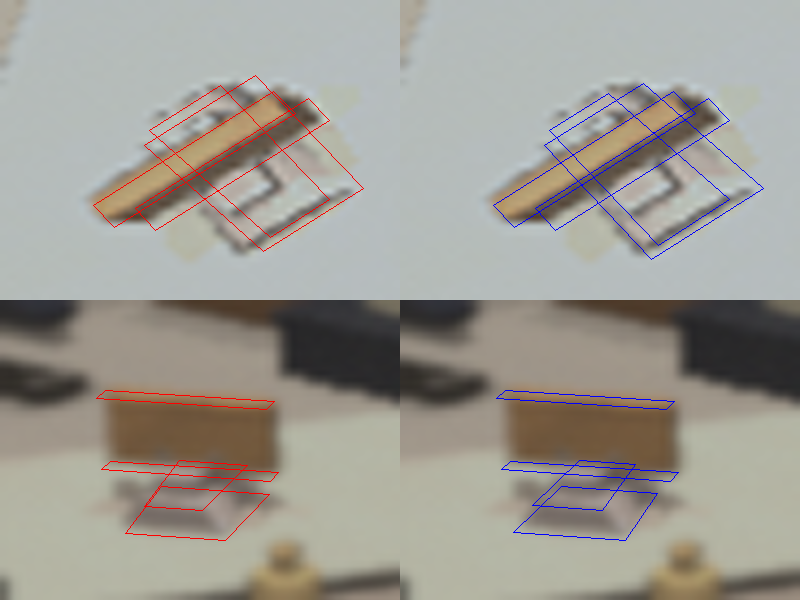

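The board fit looks good, but I still can't tell which end is narrow. A chroma zoom with both outlines should show it.

```bash
python3 - <<'E'
from h import *
from fit import W
import pickle
C=pickle.load(open("c0.pkl","rb")); A=np.load("avg.npz")
p=np.array([.4736,.2544,-2.4788])
y=lambda x:-25+(x+32)/12; q=16*np.tan(np.pi/6)
bt=np.array([[-32,25,0],[32,25,0],[32,y(32),0],[-32,y(-32),0]])
tp=np.array([[-32,25-q,16],[32,25-q,16],[32,y(32)+q,16],[-32,y(-32)+q,16]])
bd=np.array([[6,38,64],[6,-38,64],[6,-38,24],[6,38,24]])
rows=[]
for cam,(x0,y0,w,h) in {"top":(128,196,30,24),"scene":(184,158,30,24)}.items():
    a=A[cam][y0:y0+h,x0:x0+w]
    big=cv2.resize(a,(400,300),interpolation=cv2.INTER_CUBIC)
    m=np.clip((big-90)*1.8,0,255).astype(np.uint8)
    ch=np.clip(128+6*((big[...,2]-big[...,1])),0,255).astype(np.uint8); ch=cv2.cvtColor(ch,cv2.COLOR_GRAY2BGR)
    for im,fl in((m,0),(ch,np.pi)): pass
    for fl,col in((0,(0,0,255)),(np.pi,(255,0,0))):
        for Q in(bt,):
            u=proj(C[cam],W([p[0],p[1],p[2]+fl],Q)); u=(u-[x0,y0]+.5)*[400/w,300/h]
            cv2.polylines(ch,[np.round(u).astype(int)],True,col,1)
    rows.append(np.hstack([m,ch]))
cv2.imwrite("pics/z3.png",np.vstack(rows))
E
```

```text
(no output)
```

View pics/z3.png

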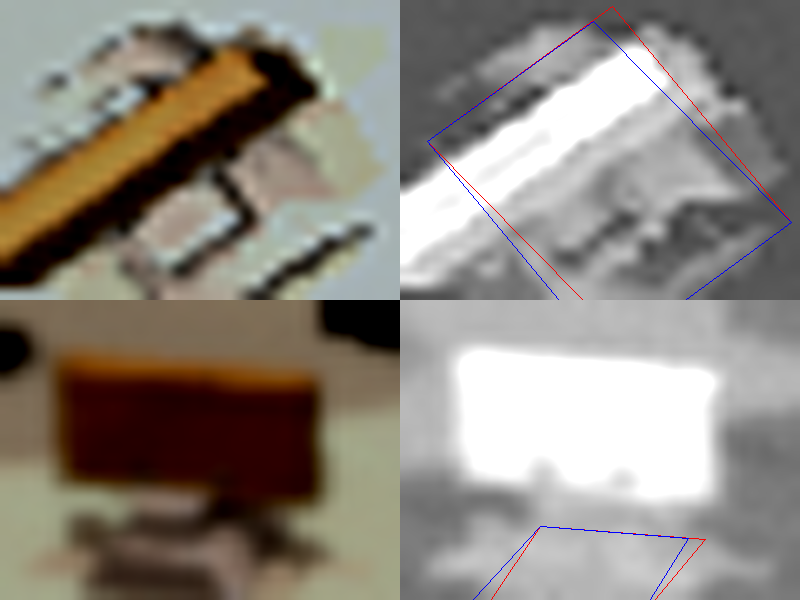

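The images don't settle which end is narrow, so I'll grasp the stop and look again with it held up. First, move above it.

```bash
python3 -m creep '[[20.5,-33.7,0,0,0,0,1],[20.5,-33.7,0,0,0,0,1],[20.5,-33.7,5,0,0,0,1],[20.5,-33.7,10,0,0,0,1],[20.5,-33.7,10,0,0,0,1],[20.5,-33.7,10,0,0,0,1],[20.5,-33.7,15,0,0,0,1],[20.5,-33.7,15,0,0,0,1],[20.5,-33.7,15,0,0,0,1],[20.5,-33.7,10,0,0,0,1]]'
```

```text
time_s: 2.95
tcp_pos: [0.4754, 0.2526, 0.132]
ee_rot: [[-0.393, -0.92, -0.0], [-0.92, 0.393, -0.0], [0.0, 0.0, -1.0]]
wrist_force: [-0.2, -0.5, 0.6]
gripper_width: 1.005
```

```bash
python3 -m creep '[[0,0,0,0,0,9.7,1],[0,0,0,0,0,9.7,1],[0,0,0,0,0,9.6,1],[0,0,18,0,0,0,1],[0,0,18,0,0,0,1],[0,0,18,0,0,0,1],[0,0,18,0,0,0,1],[0,0,15,0,0,0,1],[0,0,12,0,0,0,1],[0,0,0,0,0,0,1]]'; python3 - <<'E'
from h import *
o=[]
for n,(x,y,w,h) in {"top":(105,175,70,60),"scene":(160,120,84,72)}.items():
    c=capture(n)["color"][y:y+h,x:x+w]; o.append(cv2.resize(c,(400,343),interpolation=cv2.INTER_CUBIC))
cv2.imwrite("pics/g1.png",np.hstack(o))
E
```

```text
time_s: 4.2
tcp_pos: [0.4745, 0.2534, 0.0327]
ee_rot: [[-0.789, -0.614, -0.001], [-0.614, 0.789, -0.001], [0.002, -0.0, -1.0]]
wrist_force: [0.3, 0.4, -0.3]
gripper_width: 1.001
```

View pics/g1.png

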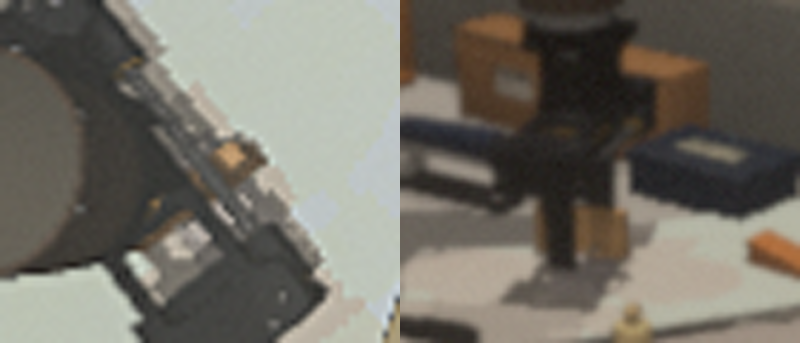

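```bash
python3 -m creep '[[0,0,0,0,0,0,0],[0,0,0,0,0,0,0],[0,0,0,0,0,0,0],[0,0,0,0,0,0,0],[0,0,0,0,0,0,0],[0,0,0,0,0,0,0],[0,0,-15,0,0,0,0],[0,0,-40,0,0,0,0],[0,0,-50,0,0,0,0],[0,0,-50,0,0,0,0]]' && python3 -m creep '[[20,-20,-10,0,0,0,0],[25,-23,-10,0,0,0,0],[30,-28,-10,0,0,0,0],[30,-28,-10,0,0,0,0],[30,-28,-10,0,0,0,0],[30,-28,0,0,0,0,0],[30,-28,0,0,0,0,0],[30,-23,0,0,0,0,0],[0,0,0,0,0,0,0],[0,0,0,0,0,0,0]]'; python3 - <<'E'
from h import *
import pickle
s=sense(); c=capture("scene"); a=np.mean([capture("scene")["color"].astype(float) for _ in range(4)],0)
pickle.dump((s,c,a),open("c1.pkl","wb"))
u=proj(c,np.array(s["tcp_pos"]))[0]; print(u)
x,y=int(u[0])-30,int(u[1])-25
im=cv2.resize(np.clip(a[y:y+60,x:x+60],0,255).astype(np.uint8),(600,600),interpolation=cv2.INTER_CUBIC)
cv2.imwrite("pics/l1.png",np.clip(im*1.4,0,255).astype(np.uint8)); print(x,y)
E
```

```text
time_s: 5.55
tcp_pos: [0.4749, 0.2537, 0.1913]
ee_rot: [[-0.789, -0.614, 0.001], [-0.614, 0.789, 0.001], [-0.001, -0.0, -1.0]]
wrist_force: [1.0, 0.1, 0.4]
gripper_width: 0.02
time_s: 6.8
tcp_pos: [0.4233, -0.0472, 0.2387]
ee_rot: [[-0.79, -0.613, 0.0], [-0.613, 0.79, 0.0], [-0.0, 0.0, -1.0]]
wrist_force: [-0.4, -0.4, 0.6]
gripper_width: 0.002
[236.66083776 140.18960749]
206 115
```

View pics/l1.png

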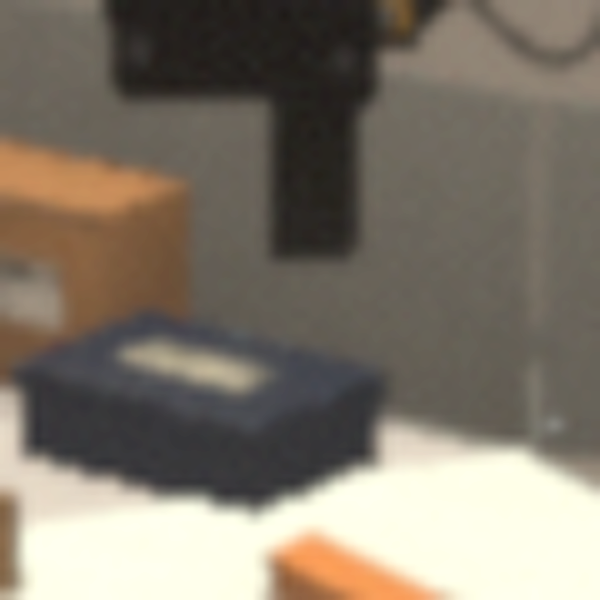

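The gripper closed empty: the fingers need more than 0.75 s, and I lifted too early. I'll check where the stop stands now.

```bash
python3 - <<'E'
from h import *
import pickle
D={}
o=[]
for n,(x,y,w,h) in {"top":(108,182,60,60),"scene":(170,140,52,52)}.items():
    c=capture(n); a=np.mean([capture(n)["color"].astype(float) for _ in range(4)],0); D[n]=a
    o.append(cv2.resize(np.clip(a[y:y+h,x:x+w],0,255).astype(np.uint8),(400,400),interpolation=cv2.INTER_CUBIC))
    print(n,find_in(n,"stop_mid")[:1])
np.savez("avg2.npz",**D)
cv2.imwrite("pics/g2.png",np.hstack(o))
d=np.abs(D["top"]-np.load("avg.npz")["top"]).sum(2)[182:242,108:168]; print("stop change",(d>60).sum())
E
```

```text
top [{'xy': [136.6, 207.5], 'p': 0.64}]
scene [{'xy': [198.6, 170.3], 'p': 0.71}]
stop change 1940
```

View pics/g2.png

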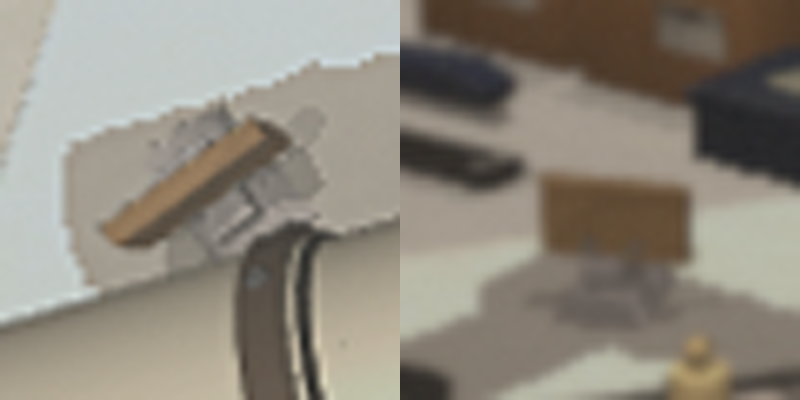

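The stop hasn't moved. I'll go back and grasp it again, with plenty of closing time.

```bash
python3 -m creep '[[-25,23,0,0,0,0,1],[-25,23,0,0,0,0,1],[-25,23,0,0,0,0,1],[-25,23,0,0,0,0,1],[-25,23,10,0,0,0,1],[-25,23,20,0,0,0,1],[-25,23,20,0,0,0,1],[-25,23,20,0,0,0,1],[-25,22,20,0,0,0,1],[0,0,10,0,0,0,1]]' && python3 -m creep '[[0,0,0,0,0,0,1],[0,0,20,0,0,0,1],[0,0,20,0,0,0,1],[0,0,20,0,0,0,1],[0,0,20,0,0,0,1],[0,0,15,0,0,0,1],[0,0,11,0,0,0,1],[0,0,0,0,0,0,0],[0,0,0,0,0,0,0],[0,0,0,0,0,0,0]]' && python3 -m creep '[[0,0,0,0,0,0,0],[0,0,0,0,0,0,0],[0,0,0,0,0,0,0],[0,0,0,0,0,0,0],[0,0,0,0,0,0,0],[0,0,0,0,0,0,0],[0,0,0,0,0,0,0],[0,0,0,0,0,0,0],[0,0,0,0,0,0,0],[0,0,0,0,0,0,0]]'
```

```text
time_s: 8.9
tcp_pos: [0.4749, 0.2553, 0.137]
ee_rot: [[-0.788, -0.615, -0.001], [-0.615, 0.788, -0.001], [0.002, -0.0, -1.0]]
wrist_force: [-0.2, -0.6, -0.5]
gripper_width: 0.98
time_s: 10.15
tcp_pos: [0.4752, 0.2542, 0.0332]
ee_rot: [[-0.789, -0.614, 0.001], [-0.614, 0.789, 0.001], [-0.001, 0.0, -1.0]]
wrist_force: [-0.0, -0.0, -0.4]
gripper_width: 0.74
time_s: 11.4
tcp_pos: [0.475, 0.2539, 0.0326]
ee_rot: [[-0.789, -0.614, 0.0], [-0.614, 0.789, 0.0], [-0.0, 0.0, -1.0]]
wrist_force: [0.9, -0.2, -0.9]
gripper_width: 0.135
```

```bash
python3 -m creep '[[0,0,-20,0,0,0,0],[0,0,-40,0,0,0,0],[0,0,-40,0,0,0,0],[20,-20,-40,0,0,0,0],[35,-32,-40,0,0,0,0],[35,-32,-25,0,0,0,0],[35,-32,0,0,0,0,0],[35,-32,0,0,0,0,0],[35,-32,0,0,0,0,0],[30,-26,0,0,0,0,0]]'; python3 - <<'E'
from h import *
import pickle
s=sense(); c=capture("scene"); a=np.mean([capture("scene")["color"].astype(float) for _ in range(4)],0)
pickle.dump((s,c,a),open("c1.pkl","wb"))
u=proj(c,np.array(s["tcp_pos"]))[0]; print(u,s["tcp_pos"],s["wrist_force"])
x,y=int(u[0])-27,int(u[1])-22
im=cv2.resize(np.clip(a[y:y+54,x:x+54]*1.5,0,255).astype(np.uint8),(594,594),interpolation=cv2.INTER_CUBIC)
cv2.imwrite("pics/l2.png",im); print(x,y)
E
```

```text
time_s: 12.65
tcp_pos: [0.4218, -0.0486, 0.2368]
ee_rot: [[-0.79, -0.613, -0.003], [-0.613, 0.79, 0.0], [0.002, 0.002, -1.0]]
wrist_force: [0.2, -0.0, -2.0]
gripper_width: 0.136
[236.56775234 141.01287587] [ 0.42182938 -0.04856835  0.23675665] [ 0.21676177 -0.0228538  -1.98191952]
209 119
```

View pics/l2.png

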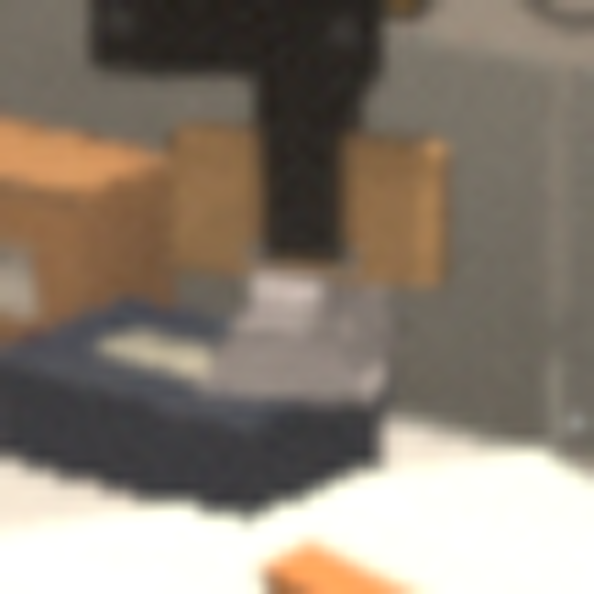

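Held up, the stop shows its end face clearly: bottom edge about (208,388) to (362,400), board about 172 to 445. I'll fit both hypotheses numerically.

```bash
cat > hyp.py <<'E'
from h import *
from fit import W
import pickle
from scipy.optimize import least_squares
s,c,a=pickle.load(open("c1.pkl","rb")); x0,y0=209,119
y=lambda x:-25+(x+32)/12; q=16*np.tan(np.pi/6)
im=cv2.resize(np.clip(a[y0:y0+54,x0:x0+54]*1.5,0,255).astype(np.uint8),(594,594),interpolation=cv2.INTER_CUBIC)
# image points: board front-face corners TL, BL, BR ; end-face bottom L, R ; top L, R
I=np.array([[172,128],[172,268],[437,288],[208,388],[362,400],[238,333],[338,341]],float)/11+[x0,y0]-.5
for name,yaw,sg,col in(("narrow to camera",-142,1,(0,0,255)),("wide to camera",38,-1,(255,0,0))):
    e=32*sg; f=6*sg
    L,R=sg*38,-sg*38   # left/right in picture
    eb=(25,y(e)) if sg>0 else (y(e),25); et=(25-q,y(e)+q) if sg>0 else (y(e)+q,25-q)
    P=np.array([[f,L,64],[f,L,24],[f,R,24],[e,eb[0],0],[e,eb[1],0],[e,et[0],16],[e,et[1],16]])
    F=lambda v:np.r_[(proj(c,W([v[0],v[1],np.radians(v[2])],P,v[3]))-I).ravel(),(v[2]-yaw)/3,(v[0]-s["tcp_pos"][0])/.004,(v[1]-s["tcp_pos"][1])/.015]
    r=least_squares(F,[*s["tcp_pos"][:2],yaw,s["tcp_pos"][2]-.03],x_scale=[.01,.01,1,.01])
    print(name,r.cost,r.x,r.fun[:14].reshape(-1,2).round(1).tolist())
E
python3 hyp.py
```

```text
narrow to camera 744.1030678082999 [   0.4243   -0.0642 -227.0521    0.2045] [[12.4, 5.3], [12.6, 5.9], [-8.0, -3.9], [1.3, 1.0], [-10.4, -5.0], [-1.1, -0.2], [-8.8, -3.7]]
wide to camera 743.6640475827552 [  0.4238  -0.0645 -48.7892   0.204 ] [[12.0, 5.5], [12.1, 6.1], [-7.6, -3.7], [1.0, 1.1], [-9.9, -5.5], [-1.2, -0.1], [-8.3, -4.2]]
```

```bash
sed -i 's/L,R=sg\*38,-sg\*38/L,R=-sg*38,sg*38/; s/eb=(25,y(e)) if sg>0 else (y(e),25)/eb=(25,y(e)) if sg<0 else (y(e),25)/; s/et=(25-q,y(e)+q) if sg>0 else (y(e)+q,25-q)/et=(25-q,y(e)+q) if sg<0 else (y(e)+q,25-q)/' hyp.py; python3 hyp.py
```

```text
narrow to camera 0.7334077847397197 [   0.4222   -0.0479 -143.5483    0.2057] [[-0.6, -0.2], [-0.4, -0.0], [0.2, 0.1], [0.0, -0.1], [0.7, 0.1], [0.2, 0.1], [-0.2, 0.0]]
wide to camera 2.3926055833773674 [ 0.4228 -0.049  37.3614  0.2057] [[-0.3, -0.1], [-0.0, 0.1], [0.7, 0.1], [-1.2, -0.1], [1.3, 0.1], [-1.0, -0.0], [0.4, 0.0]]
```

The narrow end fits better facing the camera, so the stop's x runs along the tool's +x (yaw about -142°). Held that way, joint 6 would pass its limit at the fixture. I'll set the stop on the apron nearly aligned, turn the hand half round and grip again.

```bash
python3 -m creep '[[0,0,0,0,0,-10.6,0],[0,0,0,0,0,-10.6,0],[0,0,0,0,0,-10.6,0],[0,0,0,0,0,-10.6,0],[0,0,0,0,0,-10.6,0],[0,0,0,0,0,-10.6,0],[0,0,0,0,0,-10.6,0],[0,0,0,0,0,-10.6,0],[0,0,0,0,0,-10.6,0],[0,0,0,0,0,-10.6,0]]' && python3 -m creep '[[0,0,0,0,0,-10.6,0],[0,0,0,0,0,-10.6,0],[20,-1,20,0,0,0,0],[19,-1,30,0,0,0,0],[0,0,30,0,0,0,0],[0,0,30,0,0,0,0],[0,0,30,0,0,0,0],[0,0,20,0,0,0,0],[0,0,10,0,0,0,0],[0,0,0,0,0,0,0]]'; python3 -c "
from station import sense;s=sense();print([round(j,1) for j in s['joints']])"
```

```text
time_s: 14.15
tcp_pos: [0.4237, -0.0458, 0.2372]
ee_rot: [[0.812, -0.583, -0.001], [-0.583, -0.812, 0.0], [-0.001, 0.0, -1.0]]
wrist_force: [-0.0, 0.1, -2.3]
gripper_width: 0.136
time_s: 15.4
tcp_pos: [0.4618, -0.0545, 0.0671]
ee_rot: [[0.967, -0.257, -0.001], [-0.257, -0.967, -0.0], [-0.001, 0.001, -1.0]]
wrist_force: [0.9, 0.4, -1.5]
gripper_width: 0.134
[np.float64(13.4), np.float64(17.5), np.float64(-33.1), np.float64(0.0), np.float64(-39.5), np.float64(151.8)]
```

Good news: joint 6 is only at 152° because of the shoulder offset, so no regrasp is needed. I'll refine the fixture pose from edge profiles in the averaged pictures.

```bash
cat > fx.py <<'E'
from h import *
from fit import W
import pickle
from scipy.optimize import least_squares
from scipy.ndimage import map_coordinates, gaussian_filter
np.set_printoptions(precision=4,suppress=True)
C=pickle.load(open("c0.pkl","rb"));A=np.load("avg.npz")
p0=np.array([.5045,-.0595,-.08])
segs={"top":[((-75,56,10),(150,56,10)),((-75,-56,10),(-8,-56,10)),((-80,50,10),(-80,-50,10))],
      "scene":[((-75,56,10),(-10,56,10)),((-80,50,10),(-80,-50,10)),((-75,-56,10),(-10,-56,10))]}
def meas(cam,p):
    g=gaussian_filter(A[cam].mean(2),.6); out=[]
    for i,(a,b) in enumerate(segs[cam]):
        for t in np.linspace(0.03,.97,25):
            P=np.array(a)+t*(np.array(b)-a); u=proj(C[cam],W(p,P))[0]; v=proj(C[cam],W(p,np.array(P)+.02*(np.array(b)-a)))[0]
            n=np.array([-(v-u)[1],(v-u)[0]]); n/=np.linalg.norm(n)
            ss=np.arange(-4,4.01,.1); q=u+ss[:,None]*n
            pr=map_coordinates(g,[q[:,1],q[:,0]],order=1); d=np.abs(np.gradient(pr)); 
            d*=np.exp(-ss**2/18); k=d.argmax()
            out.append((i,P,n,u+ss[k]*n))
    return out
for cams in(["top"],["scene"],["top","scene"]):
    p=p0.copy()
    for _ in range(4):
        M=[(c,*m) for c in cams for m in meas(c,p)]
        F=lambda v:np.array([(proj(C[c],W(v,P))[0]-q)@n for c,i,P,n,q in M])
        r=least_squares(F,p,loss="soft_l1",f_scale=.3,x_scale=[.01,.01,.02]); p=r.x
    f=F(p); print(cams,p,np.degrees(p[2]),[(c,i,np.median([f[k] for k in range(len(M)) if M[k][:2]==(c,i)]).round(2),np.std([f[k] for k in range(len(M)) if M[k][:2]==(c,i)]).round(2)) for c in cams for i in range(3)])
E
python3 fx.py
```

```text
['top'] [ 0.5055 -0.0569 -0.1114] -6.38385628557787 [('top', 0, np.float64(-0.33), np.float64(0.57)), ('top', 1, np.float64(0.17), np.float64(0.67)), ('top', 2, np.float64(-0.01), np.float64(0.55))]
['scene'] [ 0.5063 -0.0601 -0.085 ] -4.86942358952236 [('scene', 0, np.float64(-0.11), np.float64(0.93)), ('scene', 1, np.float64(-0.01), np.float64(0.18)), ('scene', 2, np.float64(0.1), np.float64(0.17))]
['top', 'scene'] [ 0.506  -0.0579 -0.0982] -5.62556367866308 [('top', 0, np.float64(-0.02), np.float64(0.52)), ('top', 1, np.float64(0.58), np.float64(0.66)), ('top', 2, np.float64(-0.13), np.float64(0.63)), ('scene', 0, np.float64(-0.41), np.float64(0.86)), ('scene', 1, np.float64(0.08), np.float64(0.18)), ('scene', 2, np.float64(-0.31), np.float64(0.18))]
```

```bash
python3 - <<'E'
from h import *
from fit import W
import pickle
C=pickle.load(open("c0.pkl","rb"));A=np.load("avg.npz")
p=[.505,-.0585,np.radians(-5.2)]
x0,y0,w,h=222,138,64,96
ims=[]
for p,on in((p,0),(p,1)):
    im=cv2.resize(np.clip((A["top"][y0:y0+h,x0:x0+w]-60)*1.3,0,255).astype(np.uint8),(396,594),interpolation=cv2.INTER_CUBIC)
    k=396/w
    q=18*np.tan(np.pi/6)
    for Q in([[-80,56,10],[155,56,10],[155,-56,10],[-80,-56,10]],[[0,25-q,28],[150,25-q,28]],[[0,0,10],[150,0,10]]) if on else ():
        u=(proj(C["top"],W(p,np.array(Q)))-[x0,y0]+.5)*k
        cv2.polylines(im,[np.round(u).astype(int)],len(Q)>2,(0,0,255),1)
    ims.append(im)
cv2.imwrite("pics/f1.png",np.hstack(ims))
E
```

```text
(no output)
```

View pics/f1.png

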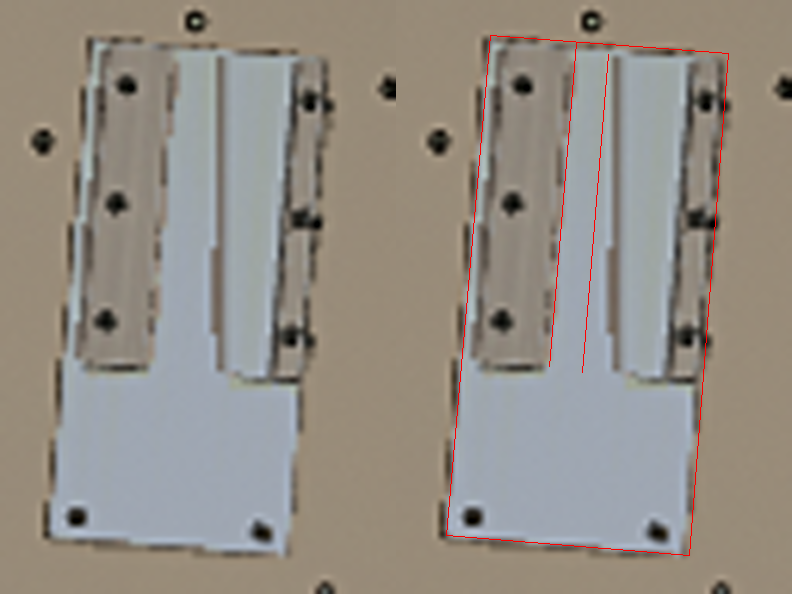

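The model (0.505, -0.0585, about -5°) lies on the plate and rail edges to within about 1 mm. The gib's visible gap suggests early wedging, with the middle at roughly 40–60 mm. I'll align the stop, lower it onto the apron and loosen the fingers slightly so it can align itself.

```bash
python3 -m creep '[[0,0,0,0,0,-9.9,0],[1.4,1.7,0,0,0,0,0],[0,0,8,0,0,0,0],[0,0,6,0,0,0,0],[0,0,5,0,0,0,0],[0,0,3,0,0,0,0],[0,0,1.5,0,0,0,0],[0,0,1,0,0,0,0],[0,0,0,0,0,0,0],[0,0,0,0,0,0,0]]'
```

```text
time_s: 16.65
tcp_pos: [0.4633, -0.0568, 0.0432]
ee_rot: [[0.996, -0.088, 0.0], [-0.088, -0.996, 0.0], [0.0, -0.0, -1.0]]
wrist_force: [0.2, -0.2, -2.2]
gripper_width: 0.134
```

```bash
python3 -m creep '[[0,0,0.4,0,0,0,0],[0,0,0.4,0,0,0,0],[0,0,0.4,0,0,0,0],[0,0,0.2,0,0,0,0],[0,0,0,0,0,0,0.19],[0,0,0,0,0,0,0.19],[0,0,0,0,0,0,0.19],[0,0,0,0,0,0,0.19],[0,0,0,0,0,0,0.19],[0,0,0,0,0,0,0.19]]'; python3 - <<'E'
from h import *
o=[]
for n,(x,y,w,h) in {"top":(215,150,80,80),"scene":(205,165,60,60)}.items():
    a=np.mean([capture(n)["color"].astype(float) for _ in range(2)],0)
    o.append(cv2.resize(np.clip(a[y:y+h,x:x+w]*1.2,0,255).astype(np.uint8),(400,400),interpolation=cv2.INTER_CUBIC))
cv2.imwrite("pics/p1.png",np.hstack(o))
E
```

```text
time_s: 17.9
tcp_pos: [0.4632, -0.0569, 0.0416]
ee_rot: [[0.996, -0.088, -0.0], [-0.088, -0.996, -0.0], [-0.0, 0.0, -1.0]]
wrist_force: [-0.4, 0.3, 0.5]
gripper_width: 0.188
```

View pics/p1.png

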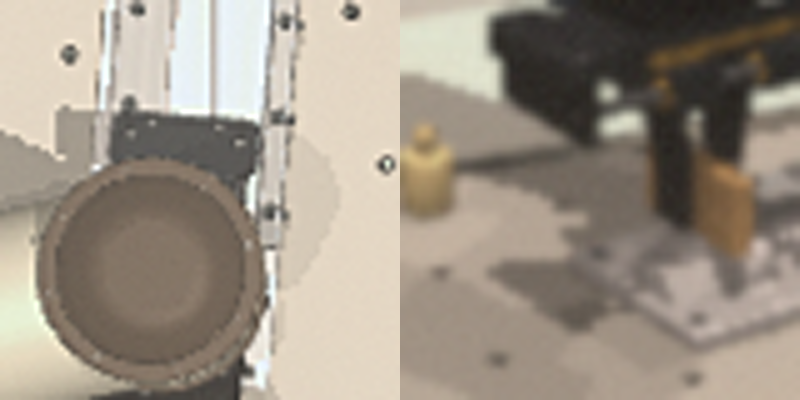

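The stop stands on the apron between loose fingers, with its board upright at about (725,215) in the picture. I'll start pushing it in.

```bash
python3 -m creep '[[2,0,0,0,0,0,0.19],[2,0,0,0,0,0,0.19],[3,0,0,0,0,0,0.19],[3,0,0,0,0,0,0.19],[3,0,0,0,0,0,0.19],[3,0,0,0,0,0,0.19],[3,0,0,0,0,0,0.19],[3,0,0,0,0,0,0.19],[3,0,0,0,0,0,0.19],[2,0,0,0,0,0,0.19]]'
```

```text
time_s: 19.35
tcp_pos: [0.4901, -0.0592, 0.0416]
ee_rot: [[0.996, -0.088, -0.0], [-0.088, -0.996, 0.0], [-0.0, -0.0, -1.0]]
wrist_force: [-0.8, 0.1, 0.3]
gripper_width: 0.192
```

```bash
python3 -m creep '[[3,0,0,0,0,0,0.19],[3,0,0,0,0,0,0.19],[3,0,0,0,0,0,0.19],[3,0,0,0,0,0,0.19],[3,0,0,0,0,0,0.19],[3,0,0,0,0,0,0.19],[3,0,0,0,0,0,0.19],[2,0,0,0,0,0,0.19],[1,0,0,0,0,0,0.19],[1,0,0,0,0,0,0.19]]'
```

```text
time_s: 20.6
tcp_pos: [0.5149, -0.0615, 0.0416]
ee_rot: [[0.996, -0.088, -0.0], [-0.088, -0.996, 0.0], [-0.0, 0.0, -1.0]]
wrist_force: [-0.8, 0.3, -0.5]
gripper_width: 0.19
```

```bash
python3 -m creep '[[3,0,0,0,0,0,0.19],[3,0,0,0,0,0,0.19],[3,0,0,0,0,0,0.19],[2,0,0,0,0,0,0.19],[2,0,0,0,0,0,0.19],[2,0,0,0,0,0,0.19],[1,0,0,0,0,0,0.19],[1,0,0,0,0,0,0.19],[0.5,0,0,0,0,0,0.19],[0.5,0,0,0,0,0,0.19]]'
```

```text
time_s: 21.85
tcp_pos: [0.5312, -0.063, 0.0415]
ee_rot: [[0.996, -0.088, -0.004], [-0.088, -0.996, -0.0], [-0.004, 0.0, -1.0]]
wrist_force: [-5.9, 2.2, 3.9]
gripper_width: 0.189
```

5.9 N at mid ≈ 24 mm is too early. The gib is probably pushing the stop sideways against the finger's friction. I'll ease the fingers toward +y (tool -y) under light contact, then back off.

```bash
python3 -m creep '[[0,-0.5,0,0,0,0,0.19],[0,-0.5,0,0,0,0,0.19],[0,-0.5,0,0,0,0,0.19],[0,-0.5,0,0,0,0,0.19],[0,-0.5,0,0,0,0,0.19],[0,0,0,0,0,0,0.19],[0,0,0,0,0,0,0.19],[0,0,0,0,0,0,0.19],[0,0,0,0,0,0,0.19],[0,0,0,0,0,0,0.19]]'
```

```text
time_s: 23.1
tcp_pos: [0.5333, -0.0606, 0.0417]
ee_rot: [[0.996, -0.088, 0.0], [-0.088, -0.996, -0.0], [0.0, -0.0, -1.0]]
wrist_force: [-1.7, 0.4, -0.2]
gripper_width: 0.184
```

Freed: the force dropped to 1.7 N. I'll continue in small steps.

```bash
python3 -m creep '[[0.7,0,0,0,0,0,0.19],[0.7,0,0,0,0,0,0.19],[0.7,0,0,0,0,0,0.19],[0.7,0,0,0,0,0,0.19],[0.6,0,0,0,0,0,0.19],[0.6,0,0,0,0,0,0.19],[0.5,0,0,0,0,0,0.19],[0.5,0,0,0,0,0,0.19],[0,0,0,0,0,0,0.19],[0,0,0,0,0,0,0.19]]'
```

```text
time_s: 24.35
tcp_pos: [0.5354, -0.0608, 0.0416]
ee_rot: [[0.996, -0.088, -0.006], [-0.088, -0.996, -0.0], [-0.006, 0.001, -1.0]]
wrist_force: [-8.4, 3.2, 6.3]
gripper_width: 0.193
```

```bash
python3 -c "
from station import sense;s=sense();print(s['moment'],s['wrist_force'])"; python3 -m creep '[[-1,-0.5,0,0,0,0,0.19],[0,-0.5,0,0,0,0,0.19],[0,-0.5,0,0,0,0,0.19],[0,-0.5,0,0,0,0,0.19],[0,0,0,0,0,-0.5,0.19],[0,0,0,0,0,0,0.19],[0.5,0,0,0,0,0,0.19],[0.5,0,0,0,0,0,0.19],[0,0,0,0,0,0,0.19],[0,0,0,0,0,0,0.19]]'; python3 -c "
from station import sense;s=sense();print(s['moment'],s['wrist_force'])"
```

```text
[0.85799626 2.49465524 0.06598324] [-8.37489907  3.21873121  6.34810875]
time_s: 25.6
tcp_pos: [0.5359, -0.0596, 0.0416]
ee_rot: [[0.997, -0.08, -0.005], [-0.08, -0.997, -0.001], [-0.005, 0.001, -1.0]]
wrist_force: [-7.5, -0.7, 5.4]
gripper_width: 0.19
[-0.26886393  2.10182816 -0.0554968 ] [-7.51083458 -0.66372387  5.43796838]
```

The sideways force is gone, but Fz = +5 N says the high push is pitching the stop up. I'll drop the fingers 7 mm, which pushes lower and drags the slide back down onto the floor, then continue.

```bash
python3 -m creep '[[-1.5,0,0,0,0,0,0.19],[0,0,2,0,0,0,0.19],[0,0,2,0,0,0,0.19],[0,0,1.5,0,0,0,0.19],[0,0,1,0,0,0,0.19],[0,0,0.5,0,0,0,0.19],[0.5,0,0,0,0,0,0.19],[0.5,0,0,0,0,0,0.19],[0.5,0,0,0,0,0,0.19],[0,0,0,0,0,0,0.19]]'; python3 -c "
from station import sense;s=sense();print(s['moment'],s['wrist_force'])"
```

```text
time_s: 26.85
tcp_pos: [0.5359, -0.0592, 0.0374]
ee_rot: [[0.997, -0.079, -0.005], [-0.079, -0.997, -0.001], [-0.004, 0.001, -1.0]]
wrist_force: [-14.2, 2.0, 23.1]
gripper_width: 0.189
[ 0.75599287  4.15297979 -0.07345153] [-14.20672285   2.01116377  23.14664918]
```

Fz = 23 N means a fingertip came down on the stop's neck, so I'll raise it again. Loose pushing lets the stop pitch and bind. I'll grip it to back off, release so it settles flat, then regrip and push while nulling the side force.

```bash
python3 -m creep '[[-1,0,-4,0,0,0,0.19],[0,0,-3.2,0,0,0,0.19],[0,0,0,0,0,0,0],[0,0,0,0,0,0,0],[0,0,0,0,0,0,0],[-2,0,0,0,0,0,0],[-2,0,0,0,0,0,0],[0,0,0,0,0,0,0.25],[0,0,0,0,0,0,0.25],[0,0,0,0,0,0,0.25]]' && python3 -m creep '[[0,0,0,0,0,0,0],[0,0,0,0,0,0,0],[0,0,0,0,0,0,0],[0,0,0,0,0,0,0],[0.7,0,0,0,0,0,0],[0.7,0,0,0,0,0,0],[0.7,0,0,0,0,0,0],[0.7,0,0,0,0,0,0],[0,0,0,0,0,0,0],[0,0,0,0,0,0,0]]'; python3 -c "
from station import sense;s=sense();print(s['moment'],s['wrist_force'])"
```

```text
time_s: 28.1
tcp_pos: [0.5344, -0.0583, 0.0428]
ee_rot: [[0.997, -0.078, 0.003], [-0.078, -0.997, 0.0], [0.003, -0.001, -1.0]]
wrist_force: [0.2, -0.4, 0.5]
gripper_width: 0.245
time_s: 29.35
tcp_pos: [0.5344, -0.0587, 0.0423]
ee_rot: [[0.997, -0.079, -0.003], [-0.079, -0.997, -0.0], [-0.003, 0.0, -1.0]]
wrist_force: [-2.9, 2.3, 7.4]
gripper_width: 0.137
[ 0.38125933  0.67067587 -0.11703044] [-2.86268111  2.30289047  7.37406017]
```

```bash
python3 - <<'E'
from h import *
a=np.mean([capture("scene")["color"].astype(float) for _ in range(3)],0)
c=capture("scene"); u=proj(c,[.53,-.06,.03])[0]; x,y=int(u[0])-30,int(u[1])-24
cv2.imwrite("pics/q1.png",cv2.resize(np.clip(a[y:y+42,x:x+56]*1.4,0,255).astype(np.uint8),(800,600),interpolation=cv2.INTER_CUBIC)); print(x,y)
for P in([.505,-.0585,.01],[.505-.0013*0,-.0585,.028]): print((proj(c,P)[0]-[x,y]+.5)*14.29)
E
```

```text
234 170
[359.16045502 469.76001995]
[360.13455164 399.73377802]
```

View pics/q1.png

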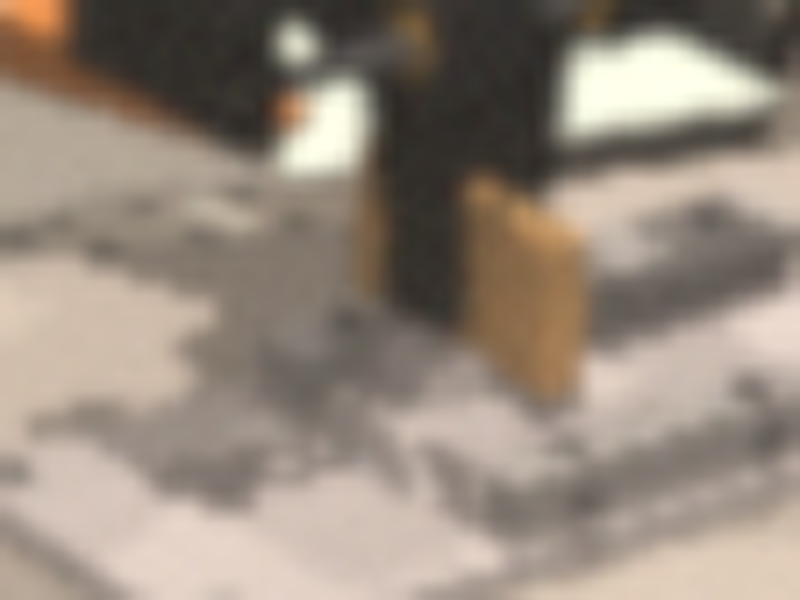

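The stop stands upright in the way with its board clear above the rails. This was my last picture. The 7 N upward force is me pressing it on the floor, so I'll ease up 0.5 mm and push on while gripped.

```bash
python3 -m creep '[[0,-0.3,-0.5,0,0,0,0],[0.5,-0.2,0,0,0,0,0],[0.5,0,0,0,0,0,0],[0.5,0,0,0,0,0,0],[0.5,0,0,0,0,0,0],[0.5,0,0,0,0,0,0],[0.5,0,0,0,0,0,0],[0,0,0,0,0,0,0],[0,0,0,0,0,0,0],[0,0,0,0,0,0,0]]'; python3 -c "
from station import sense;s=sense();print(s['moment'],s['wrist_force'])"
```

```text
time_s: 30.8
tcp_pos: [0.5347, -0.0588, 0.0424]
ee_rot: [[0.997, -0.079, -0.009], [-0.079, -0.997, -0.001], [-0.009, 0.001, -1.0]]
wrist_force: [-8.7, 2.2, 12.3]
gripper_width: 0.136
[ 0.66726752  2.48755593 -0.07811676] [-8.65862515  2.240598   12.32615796]
```

The tool tilts (-0.009 rad) while Fz and the pitch moment grow. So the held-back stop is pitching nose-down and jamming its tail. I'll back off, pre-tilt the nose up by 0.5°, and push again.

```bash
python3 -m creep '[[-1.5,0,-0.3,0,0,0,0],[-1.5,0,0,0,0,0,0],[0,0,0,0,0.3,0,0],[0,0,0,0,0.2,0,0],[0.7,0,0,0,0,0,0],[0.7,0,0,0,0,0,0],[0.7,0,0,0,0,0,0],[0.7,0,0,0,0,0,0],[0.7,0,0,0,0,0,0],[0,0,0,0,0,0,0]]'; python3 -c "
from station import sense;s=sense();print(s['moment'],s['wrist_force'])"
```

```text
time_s: 32.05
tcp_pos: [0.5346, -0.0588, 0.0423]
ee_rot: [[0.997, -0.08, -0.002], [-0.08, -0.997, -0.001], [-0.002, 0.001, -1.0]]
wrist_force: [-12.2, 1.9, 12.8]
gripper_width: 0.135
[ 0.80255346  3.42927865 -0.05921601] [-12.19068955   1.91419948  12.80074035]
```

It's a hard stop with no give, so this is not the wedge. Before trying more I'll recheck which end leads (from the saved picture of the held stop) and the gib's gap, both numerically and at no robot time.

```bash
cat > hyp2.py <<'E'
from h import *
from fit import W
import pickle
from scipy.optimize import minimize
from scipy.ndimage import map_coordinates, gaussian_filter
s,c,a=pickle.load(open("c1.pkl","rb")); g=gaussian_filter(a,(.5,.5,0))
y=lambda x:-25+(x+32)/12; q=16*np.tan(np.pi/6)
def edges(sg):
    e=32*sg; f=6*sg
    b=[y(e),25]; t=[y(e)+q,25-q]; bb=[y(-e),25]
    E=[((e,b[0],0),(e,b[1],0)),((e,b[0],0),(e,t[0],16)),((e,b[1],0),(e,t[1],16)),((e,t[0],16),(e,t[1],16)),
       ((f,-38,24),(f,-38,60)),((f,38,24),(f,38,60)),((f,-38,24),(f,-16,24)),((f,38,24),(f,20,24))]
    r=1 if sg>0 else 0 # right-hand bottom flank edge
    E.append(((e,b[r],0),(-e,bb[r],0)))
    return E
def score(v,sg,full=False):
    yaw=np.radians(v[2]); out=[]
    for A,B in edges(sg):
        A,B=np.array(A,float),np.array(B,float); T=np.linspace(.08,.92,15)[:,None]
        P=A+T*(B-A); u=proj(c,W([v[0],v[1],yaw],P,v[3])); d=u[-1]-u[0]; n=np.array([-d[1],d[0]])/np.linalg.norm(d)
        G=sum(np.abs(map_coordinates(g[...,k],(u+.6*n).T[::-1],order=1)-map_coordinates(g[...,k],(u-.6*n).T[::-1],order=1)) for k in range(3))
        out.append(np.sqrt(np.minimum(G,90)).mean())
    return out if full else -sum(out)
for sg,v0 in((1,[.4222,-.0479,-143.5,.2057]),(-1,[.4228,-.049,37.4,.2057])):
    best=None; rng=np.random.default_rng(0)
    for k in range(40):
        st=np.array(v0)+rng.normal(size=4)*[.002,.002,1.2,.0015]
        r=minimize(lambda z:score(np.array(v0)+z*[.002,.002,1,.002],sg),(st-v0)/[.002,.002,1,.002],method="Nelder-Mead",options=dict(maxiter=250))
        if best is None or r.fun<best[0]: best=(r.fun,np.array(v0)+r.x*[.002,.002,1,.002])
    print(sg,best[0].round(2),best[1].round(4),np.round(score(best[1],sg,True),1))
    for n,P in(("nearL/R/farR",edges(sg)),): print([( (proj(c,W([*best[1][:2],np.radians(best[1][2])],np.array(Q),best[1][3]))[0]-[209,119]+.5)*11).round().tolist() for Q in(P[0][0],P[0][1],P[8][1])])
x0,y0=209,119
for r in(150,152,153,154,155): print(r,a[r,224:248].mean(1).round().astype(int))
E
timeout 200 python3 hyp2.py
python3 - <<'E'
import numpy as np
from h import *
from fit import W
import pickle
C=pickle.load(open("c0.pkl","rb"))["top"];A=np.load("avg.npz")["top"]
from scipy.ndimage import map_coordinates
p=[.505,-.0585,np.radians(-4.9)]
for x in(10,40,70,100,130):
    Y=np.arange(24,-41,-1.); u=proj(C,W(p,np.c_[0*Y+x,Y,0*Y+28]))
    v=map_coordinates(A.mean(2),u.T[::-1],order=1); print(x,v.round().astype(int).tolist())
E
```

```text
1 -41.97 [   0.4017   -0.0741 -146.8844    0.2171] [7.6 5.2 4.1 3.8 3.6 5.2 3.8 4.5 4.2]
[[201.0, 387.0], [364.0, 404.0], [435.0, 327.0]]
-1 -42.33 [ 0.4373 -0.0298 36.8399  0.1972] [7.5 3.8 5.  3.3 5.1 3.6 4.4 4.  5.5]
[[371.0, 401.0], [194.0, 387.0], [406.0, 326.0]]
150 [99 97 94 87 76 82 89 91 91 92 92 91 90 88 87 86 83 81 80 78 72 69 69 68]
152 [ 99 112 118 113  99  94  93  93  93  92  91  90  91  92  92  92  90  86
  93  94  71  65  67  68]
153 [ 70  78  88  98  94  92  93  94  94  93  92  93  91  92  91  92  93  96
 106  98  69  64  66  65]
154 [56 59 67 78 83 82 87 88 90 90 88 88 87 86 88 88 87 92 98 81 63 65 64 66]
155 [58 58 58 63 64 65 66 68 70 66 66 64 64 69 70 70 66 69 75 61 61 66 67 66]
10 [163, 162, 161, 162, 164, 166, 167, 168, 168, 175, 182, 188, 189, 189, 189, 189, 189, 189, 189, 189, 189, 189, 189, 189, 189, 189, 189, 189, 190, 189, 189, 189, 190, 190, 191, 193, 194, 184, 167, 149, 153, 163, 172, 178, 184, 189, 189, 189, 189, 188, 187, 187, 187, 187, 187, 188, 188, 190, 192, 194, 188, 182, 173, 149, 125]
40 [163, 163, 162, 162, 165, 167, 170, 173, 177, 180, 184, 188
[... 555 characters left out ...]
 187, 189, 192, 195, 180, 158, 136, 138]
100 [163, 163, 163, 164, 164, 158, 151, 148, 162, 175, 184, 186, 187, 188, 187, 187, 187, 187, 187, 187, 187, 187, 186, 186, 185, 186, 186, 187, 189, 191, 185, 167, 150, 148, 158, 167, 175, 181, 188, 188, 188, 188, 187, 187, 186, 186, 187, 187, 186, 186, 185, 185, 184, 184, 185, 185, 186, 187, 188, 190, 192, 193, 169, 146, 131]
130 [162, 162, 162, 163, 164, 160, 150, 140, 141, 148, 154, 163, 174, 185, 185, 186, 186, 186, 186, 186, 185, 185, 185, 184, 184, 185, 187, 189, 178, 161, 143, 149, 158, 168, 175, 182, 187, 187, 187, 187, 187, 187, 187, 186, 186, 185, 186, 186, 186, 185, 185, 185, 184, 184, 185, 185, 185, 186, 187, 188, 192, 195, 183, 151, 118]
```

The gib edge in the picture gives W ≈ 50.4–51, so narrow end first is right and it should wedge at about 37–45 mm. The same edge implies a fixture yaw near -5.2 to -5.4°, and I'm at -4.6°. I'll turn back and try again, raising z a little.

```bash
python3 -m creep '[[-1.5,0,-0.4,0,0,0,0],[-1.5,0,0,0,0,0,0],[0,0,0,0,0,0.4,0],[0,0,0,0,0,0.4,0],[0.7,0,0,0,0,0,0],[0.7,0,0,0,0,0,0],[0.7,0,0,0,0,0,0],[0.7,0,0,0,0,0,0],[0.7,0,0,0,0,0,0],[0,0,0,0,0,0,0]]'; python3 -c "
from station import sense;s=sense();print(s['moment'],s['wrist_force'])"
```

```text
time_s: 33.3
tcp_pos: [0.5351, -0.0585, 0.0423]
ee_rot: [[0.996, -0.094, -0.002], [-0.094, -0.996, -0.001], [-0.002, 0.001, -1.0]]
wrist_force: [-12.0, 3.5, 10.7]
gripper_width: 0.136
[ 1.10092597  3.74178946 -0.03278849] [-12.04409529   3.54024892  10.73122027]
```

Each "back off" may not have freed the stop at all: it sits at the same spot every time. I'll pull back properly, check that it really moves, and open so it settles.

```bash
python3 -m creep '[[-2,0,0,0,0,0,0],[-2,0,0,0,0,0,0],[-2,0,0,0,0,0,0],[-2,0,0,0,0,0,0],[-2,0,0,0,0,0,0],[0,0,0,0,0,0,0],[0,0,0,0,0,0,0],[0,0,0,0,0,0,0],[0,0,0,0,0,0,0],[0,0,0,0,0,0,0]]'; python3 -c "
from station import sense;s=sense();print(s['moment'],s['wrist_force'])"
```

```text
time_s: 34.55
tcp_pos: [0.5346, -0.0579, 0.0424]
ee_rot: [[0.996, -0.093, 0.017], [-0.093, -0.996, -0.001], [0.017, -0.001, -1.0]]
wrist_force: [9.4, -6.2, -13.8]
gripper_width: 0.135
[-2.18007589 -2.07142703 -0.13117941] [  9.39797475  -6.19608466 -13.7563779 ]
```

It's jammed: a 9 N pull with 14 N of coupled lift doesn't free it. I'll counter the lift and side force and pull a bit more.

```bash
python3 -m creep '[[0,1,1.5,0,0,0,0],[0,0.5,1.5,0,0,0,0],[-1,0,0,0,0,0,0],[-1,0,0,0,0,0.6,0],[-1,0,0,0,0,-1.2,0],[-1,0,0,0,0,1.2,0],[0,0,0,0,0,-1.2,0],[0,0,0,0,0,0.6,0],[0,0,0,0,0,0,0],[0,0,0,0,0,0,0]]'; python3 -c "
from station import sense;s=sense();print(s['moment'],s['wrist_force'])"
```

```text
time_s: 35.8
tcp_pos: [0.5344, -0.0581, 0.0423]
ee_rot: [[0.996, -0.091, 0.026], [-0.091, -0.996, 0.0], [0.026, -0.003, -1.0]]
wrist_force: [12.7, -4.5, -2.8]
gripper_width: 0.136
[-1.3419157  -2.92601104 -0.24505958] [12.68937097 -4.4654958  -2.82587921]
```

```bash
python3 -m creep '[[-1.5,0.5,0.5,0,0,0,0],[-1.5,0.5,0.5,0,0,0,0],[-1.5,0,0.3,0,0,0,0],[-1.5,0,0,0,0,0,0],[-1,0,0,0,0,0,0],[0,0,0,0,0,0,0],[0,0,0,0,0,0,0],[0,0,0,0,0,0,0],[0,0,0,0,0,0,0],[0,0,0,0,0,0,0]]'; python3 -c "
from station import sense;s=sense();print(s['moment'],s['wrist_force'])"
```

```text
time_s: 37.05
tcp_pos: [0.5309, -0.058, 0.0424]
ee_rot: [[0.995, -0.089, 0.034], [-0.089, -0.996, 0.001], [0.033, -0.004, -0.999]]
wrist_force: [15.7, -4.2, -1.2]
gripper_width: 0.139
[-1.49633274 -4.03646181 -0.1235258 ] [15.67120194 -4.23587829 -1.1984429 ]
```

```bash
python3 -m creep '[[0,0,0,0,-0.5,0,0.25],[0,0,0,0,0,0,0.25],[0,0,0,0,0,0,0.25],[0,0,0,0,0,0,0.25],[0,0,0,0,0,0,0.25],[0,0,0,0,0,0,0.25],[0,0,0,0,0,0,0.25],[0,0,0,0,0,0,0.25],[0,0,0,0,0,0,0.25],[0,0,0,0,0,0,0.25]]'; python3 - <<'E'
from h import *
s=sense();print(s['moment'],s['wrist_force'])
im=capture("scene")["color"].astype(int)[170:212,234:290]
q=cv2.resize(cv2.imread("pics/q1.png"),(56,42),interpolation=cv2.INTER_AREA)/1.4
for a in(q,im):
    m=(a[...,2]-a[...,0]>45); m[:, :28]=0; m[:10]=0; v,u=np.nonzero(m); print(m.sum(),u.mean(),v.mean(),u.max(),v.max())
E
```

```text
time_s: 38.3
tcp_pos: [0.5188, -0.0593, 0.0385]
ee_rot: [[0.996, -0.093, -0.0], [-0.093, -0.996, 0.0], [-0.0, -0.0, -1.0]]
wrist_force: [-0.4, 0.7, -1.0]
gripper_width: 0.25
[-0.0765536  -0.12083487  0.00936912] [-0.40153543  0.72651236 -1.03052604]
58 37.241379310344826 19.551724137931036 40 26
59 34.40677966101695 19.93220338983051 37 27
```

The stop is freed: the board moved back about 10 mm and the forces are near zero. I'll raise back to grip height, close on it again and advance gently.

```bash
python3 -m creep '[[0,0,-2,0,0,0,0.25],[0,0,-2,0,0,0,0.2],[0,0,0,0,0,0,0],[0,0,0,0,0,0,0],[0,0,0,0,0,0,0],[0,0,0,0,0,0,0],[1,0,0,0,0,0,0],[2,0,0,0,0,0,0],[2,0,0,0,0,0,0],[0,0,0,0,0,0,0]]'; python3 -c "
from station import sense;s=sense();print(s['moment'],s['wrist_force'])"
```

```text
time_s: 39.6
tcp_pos: [0.522, -0.0596, 0.0431]
ee_rot: [[0.996, -0.093, -0.004], [-0.093, -0.996, -0.0], [-0.004, 0.0, -1.0]]
wrist_force: [-5.3, 3.0, 9.6]
gripper_width: 0.133
[0.74503033 1.12994675 0.04649088] [-5.31129283  2.95334357  9.5509981 ]
```

```bash
python3 -m creep '[[0,-0.5,-0.5,0,0,0,0],[0,-0.5,-0.5,0,0,0,0],[0,0,0,0,0,0,0],[1,0,-0.2,0,0,0,0],[1,0,-0.2,0,0,0,0],[1,0,-0.2,0,0,0,0],[1,0,0,0,0,0,0],[1,0,0,0,0,0,0],[0,0,0,0,0,0,0],[0,0,0,0,0,0,0]]'; python3 -c "
from station import sense;s=sense();print(s['moment'],s['wrist_force'])"
```

```text
time_s: 40.85
tcp_pos: [0.5279, -0.0593, 0.0435]
ee_rot: [[0.996, -0.093, -0.002], [-0.093, -0.996, -0.0], [-0.002, 0.0, -1.0]]
wrist_force: [-2.0, -2.0, -8.1]
gripper_width: 0.135
[-0.72111816  0.77154914 -0.07363732] [-1.95631412 -1.95303111 -8.08043345]
```

Now I'm lifting against the overhang (Fz -8 N), so the neutral height is about 0.7 mm lower. I'll trim it and go on.

```bash
python3 -m creep '[[0,0.2,0.4,0,0,0,0],[0,0.2,0.3,0,0,0,0],[0,0,0,0,0,0,0],[0.6,0,0,0,0,0,0],[0.6,0,0,0,0,0,0],[0.6,0,0,0,0,0,0],[0.6,0,0,0,0,0,0],[0.6,0,0,0,0,0,0],[0,0,0,0,0,0,0],[0,0,0,0,0,0,0]]'; python3 -c "
from station import sense;s=sense();print(s['moment'],s['wrist_force'])"
```

```text
time_s: 42.1
tcp_pos: [0.5317, -0.0597, 0.0433]
ee_rot: [[0.996, -0.093, -0.0], [-0.093, -0.996, 0.0], [-0.001, -0.0, -1.0]]
wrist_force: [-3.3, -0.2, -7.3]
gripper_width: 0.132
[ 0.22348575  1.35142497 -0.02848335] [-3.26821512 -0.21132336 -7.25857949]
```

```bash
python3 -m creep '[[0,0,0.4,0,0,0,0],[0,0,0.3,0,0,0,0],[0.6,0,0,0,0,0,0],[0.6,0,0,0,0,0,0],[0.6,0,0,0,0,0,0],[0.6,0,0,0,0,0,0],[0.6,0,0,0,0,0,0],[0.6,0,0,0,0,0,0],[0,0,0,0,0,0,0],[0,0,0,0,0,0,0]]'; python3 -c "
from station import sense;s=sense();print(s['moment'],s['wrist_force'])"
```

```text
time_s: 43.35
tcp_pos: [0.5341, -0.06, 0.0433]
ee_rot: [[0.996, -0.093, -0.003], [-0.093, -0.996, 0.0], [-0.003, 0.0, -1.0]]
wrist_force: [-7.3, 2.5, -0.7]
gripper_width: 0.137
[0.92711572 2.60752526 0.00697177] [-7.30656513  2.50994621 -0.70964958]
```

Fz is nulled. I'll trim y and release briefly so the stop aligns itself, then regrip and push.

```bash
python3 -m creep '[[0,-0.5,0,0,0,0,0],[-0.5,0,0,0,0,0,0.18],[0,0,0,0,0,0,0.18],[0,0,0,0,0,0,0],[0,0,0,0,0,0,0],[0,0,0,0,0,0,0],[0.8,0,0,0,0,0,0],[0.8,0,0,0,0,0,0],[0.8,0,0,0,0,0,0],[0,0,0,0,0,0,0]]'; python3 -c "
from station import sense;s=sense();print(s['moment'],s['wrist_force'])"
```

```text
time_s: 44.6
tcp_pos: [0.5352, -0.0599, 0.0435]
ee_rot: [[0.996, -0.093, -0.005], [-0.093, -0.996, -0.0], [-0.005, 0.001, -1.0]]
wrist_force: [-10.5, 2.9, 7.6]
gripper_width: 0.136
[0.73591436 3.20442153 0.03947725] [-10.51676906   2.89463914   7.58165718]
```

The force now rises gradually and repeatably: 3.3, 7.3 and 10.5 N at 0.5317, 0.5341 and 0.5352. Before pressing home I'll check, in one camera's frame, where the board stands along the way. This takes no robot time.

```bash
python3 - <<'E'
from h import *
import pickle
c=pickle.load(open("c0.pkl","rb"))["scene"]
p=np.array([.5063,-.0601]);t=-.085
for z,uv in((.034,(577,402)),(.074,(583,235)),(.074,(465,180))):
    P=atz(c,np.array(uv)/14.29-.5+[234,170],z)
    d=P[:2]-p; print(P, "fixture xy",(d[0]*np.cos(t)+d[1]*np.sin(t))*1e3,(-d[0]*np.sin(t)+d[1]*np.cos(t))*1e3)
E
```

```text
[ 0.53370034 -0.10072141  0.034     ] fixture xy 30.750079279135488 -38.14852719136059
[ 0.53660292 -0.09802123  0.074     ] fixture xy 33.412939451233555 -35.211671530444505
[ 0.53732699 -0.05770817  0.074     ] fixture xy 30.711915622545007 5.017312326243122
```

In the scene camera's own frame the board's rear-lower corner is at fixture x = 30.7, y = -38. That puts the middle at about 37 mm and y ≈ 0, which fits a real wedge with W ≈ 50.4. My base-frame x was simply several mm off. Now I'll press to about 15 N with Fz trimmed.

```bash
python3 -m creep '[[0,-0.2,-0.3,0,0,0,0],[0,-0.2,-0.2,0,0,0,0],[0.4,0,0,0,0,0,0],[0.4,0,0,0,0,0,0],[0.4,0,0,0,0,0,0],[0.3,0,0,0,0,0,0],[0.3,0,0,0,0,0,0],[0,0,0,0,0,0,0],[0,0,0,0,0,0,0],[0,0,0,0,0,0,0]]'; python3 -c "
from station import sense;s=sense();print(s['moment'],s['wrist_force'])"
```

```text
time_s: 45.85
tcp_pos: [0.5358, -0.0599, 0.0437]
ee_rot: [[0.996, -0.094, -0.007], [-0.094, -0.996, -0.0], [-0.007, 0.001, -1.0]]
wrist_force: [-11.5, 1.3, 7.2]
gripper_width: 0.134
[ 0.63002272  3.61764524 -0.02073364] [-11.46927617   1.2814591    7.17149363]
```

```bash
python3 -m creep '[[0.5,0,-0.3,0,0,0,0],[0.5,0,-0.2,0,0,0,0],[0.4,0,0,0,0,0,0],[0.4,0,0,0,0,0,0],[0.2,0,0,0,0,0,0],[0,0,0,0,0,0,0],[0,0,0,0,0,0,0],[0,0,0,0,0,0,0],[0,0,0,0,0,0,0],[0,0,0,0,0,0,0]]'; python3 -c "
from station import sense;s=sense();print(s['moment'],s['wrist_force'])"
```

```text
time_s: 47.1
tcp_pos: [0.5367, -0.06, 0.0438]
ee_rot: [[0.996, -0.094, -0.01], [-0.094, -0.996, -0.0], [-0.01, 0.001, -1.0]]
wrist_force: [-13.6, 3.1, 7.9]
gripper_width: 0.135
[ 0.91946375  4.0578565  -0.01636833] [-13.57587059   3.06198263   7.85525288]
```

```bash
python3 -m creep '[[0.3,-0.1,-0.2,0,0.1,0,0],[0.3,-0.1,-0.2,0,0.1,0,0],[0.3,0,0,0,0.1,0,0],[0,0,0,0,0,0,0],[0,0,0,0,0,0,0],[0,0,0,0,0,0,0],[0,0,0,0,0,0,0],[0,0,0,0,0,0,0],[0,0,0,0,0,0,0],[0,0,0,0,0,0,0]]'; python3 -c "
from station import sense;s=sense();print(s['moment'],s['wrist_force'])"
```

```text
time_s: 48.35
tcp_pos: [0.5369, -0.06, 0.0437]
ee_rot: [[0.996, -0.094, -0.006], [-0.094, -0.996, -0.001], [-0.006, 0.002, -1.0]]
wrist_force: [-13.0, 3.2, 6.7]
gripper_width: 0.137
[0.85689328 4.23055451 0.0042556 ] [-12.9826494    3.24756102   6.67187949]
```

```bash
python3 -m creep '[[0.4,0,0,0,0,0,0],[0.4,0,0,0,0,0,0],[0.3,0,0,0,0,0,0],[0,0,0,0,0,0,0],[0,0,0,0,0,0,0],[0,0,0,0,0,0,0],[0,0,0,0,0,0,0],[0,0,0,0,0,0,0],[0,0,0,0,0,0,0],[0,0,0,0,0,0,0]]'; python3 -c "
from station import sense;s=sense();print(s['wrist_force'])"; python3 -m creep '[[-1,0,0,0,0,0,0.5],[-1,0,0,0,0,0,0.5],[-1,0,0,0,0,0,0.5],[-1,0,0,0,0,0,0.5],[-0.5,0,0,0,0,0,0.5],[0,0,0,0,0,0,0.6],[0,0,0,0,0,0,0.6],[0,0,0,0,0,0,0.6],[0,0,0,0,0,0,0.6],[0,0,0,0,0,0,0.6]]'; python3 - <<'E'
from h import *
print(sense()['wrist_force'])
a=capture("scene")["color"].astype(int)[170:212,234:290]
m=(a[...,2]-a[...,0]>45); m[:, :28]=0; m[:10]=0; v,u=np.nonzero(m); print(m.sum(),u.mean(),v.mean(),u.max(),v.max())
E
```

```text
time_s: 49.6
tcp_pos: [0.5376, -0.06, 0.0437]
ee_rot: [[0.996, -0.094, -0.007], [-0.094, -0.996, -0.001], [-0.007, 0.002, -1.0]]
wrist_force: [-14.0, 3.3, 7.2]
gripper_width: 0.134
[-13.96451048   3.32710633   7.17262827]
time_s: 50.85
tcp_pos: [0.5389, -0.0593, 0.0442]
ee_rot: [[0.996, -0.093, 0.005], [-0.093, -0.996, -0.0], [0.005, -0.0, -1.0]]
wrist_force: [-0.6, -0.2, 0.4]
gripper_width: 0.599
[-0.59880477 -0.2038098   0.35715142]
62 37.854838709677416 18.967741935483872 41 25
```

I pressed to 14 N and the stop stayed when released. Now I'll retreat straight up.

```bash
python3 -m creep '[[0,0,-5,0,0,0,0.6],[0,0,-12,0,0,0,0.6],[0,0,-15,0,0,0,0.6],[0,0,-20,0,0,0,0.6],[0,0,-20,0,0,0,0.6],[0,0,-20,0,0,0,0.6],[0,0,-20,0,0,0,0.6],[0,0,-10,0,0,0,0.6],[0,0,0,0,0,0,0.6],[0,0,0,0,0,0,0.6]]'; python3 - <<'E'
from h import *
print(sense()['wrist_force'])
c=capture("scene"); a=c["color"].astype(int)[170:212,234:290]
m=(a[...,2]-a[...,0]>45); m[:, :28]=0; m[:10]=0; v,u=np.nonzero(m); print(m.sum(),u.mean(),v.mean(),u.max(),v.max())
for t in("stop_mid","card_pack","wedge","weight","jog_block","tape_roll"): print(t,[np.round(d["xy"],1).tolist() for d in find_in("scene",t)[:1]])
finish_job(); print(sense()["time_s"])
E
```

```text
time_s: 52.15
tcp_pos: [0.5376, -0.0593, 0.1656]
ee_rot: [[0.996, -0.093, 0.004], [-0.093, -0.996, -0.0], [0.004, -0.0, -1.0]]
wrist_force: [0.1, -1.0, 0.4]
gripper_width: 0.602
[ 0.08592418 -0.9503326   0.41839035]
84 35.95238095238095 16.952380952380953 40 25
stop_mid [[265.3, 188.9]]
card_pack [[295.1, 230.5]]
wedge [[243.5, 171.3]]
weight [[277.3, 254.2]]
jog_block [[276.3, 254.0]]
tape_roll [[360.1, 247.3]]
the job is handed in; nothing more can be done
the job is handed in; nothing more can be done
```

The stop fence is in the dovetail way, narrow end first, pressed with about 14 N along the way and released. I handed the job in shortly after 52 s of the 61 s limit.

**How it went**
- **First grasp missed:** I lifted before the fingers had finished closing. The stop did not move, and the second grasp held.
- **Early jam:** the first slide along the way jammed the stop. I pulled it back about 10 mm with up to 16 N, let it settle, then pushed it in again while keeping the side and vertical forces small. One of my moves during the jam also brought a fingertip down on the stop with about 23 N.
- **Final press:** resistance rose steadily from 3 N to 14 N over about 6 mm, with about 7 N downward and 3 N sideways on the stop at the end. The highest push along the way that I read was 14.2 N, but I only have readings at the end of each move.

**Last checks**
- **Stop:** after release the wrist force was near zero. The board stayed at the pressed-in position in the picture and was still there when the arm was clear. I had used up my pictures, so this check was by pixel measurements only.
- **Where it wedged:** the two estimates disagree. The arm's coordinates put the middle at about 30 mm past the mouth when it first jammed. The scene camera's own frame put it at about 37 mm, which fits the stated 36–98 mm and the gib gap I measured. I trusted the camera, and the final press took it about 2–3 mm further in.
- **Which end leads:** the picture of the held stop favoured narrow end first only weakly. The stronger evidence is how far it slid into a gap that small.
- **Bystanders:** the card pack, beech wedge, knocking block and tape roll were where they started, to within about 3 pixels (roughly 10 mm). The network's last answer for the brass weight was really the knocking block, so the weight's place was not confirmed. The arm never went near it at table height.

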